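# Seat the lamp stem on its base and hold it down for fastening

### The job

Put the desk lamp together: take the chrome stem by its tube and ease its foot socket straight down over the brass spigot of the base until it is fully home on the shoulder, lamp head out over the side with the push switch, so that the thumbscrew meets the spigot's milled seat. Then be my third hand: keep pressing the stem straight down on the base with a steady 10 to 15 N and finish while still holding it so, for me to do up the thumbscrew. Keep the stem upright, do not shove the base about or ram it, and leave the other things on the sideboard where they are.

Things in the scene. Friction and masses are not known exactly. Their poses are not given: they have to be found in the camera images.
- lamp_stem: Loose upper part of a desk lamp, chrome metal, about 0.4 kg in all, standing upright on its own foot. Origin: centre of the foot's underside; z up along the tube, +x towards the lamp head, -x towards the thumbscrew. Foot collar 40 mm in diameter, 22 mm high. It is a socket: round bore 19 mm in diameter, open at the bottom, 76 mm deep. Nothing of it is higher than 130 mm.
- tube_grip (a point): Place to grip the stem: on the axis of its tube, 55 mm above its underside. The plain tube, 28 mm in diameter, runs from 22 to 76 mm above the underside; then a disc 30 mm in diameter and a fork 24 mm wide up to 110 mm. Close the fingers along the stem's y (either way round), clear of the lever arm; a firm grip (30 to 50 N) does no harm.
- thumbscrew (a point): Outer end of the brass thumbscrew head (17 mm in diameter) that sticks out of the foot collar on the stem's -x side, 36 mm from the axis, 11 mm above the underside.
- lamp_arm (a joint): Angle of the lever arm: 0 is level, positive is lamp head down, range -0.5 to 0.5; a stiff, balanced friction pivot about the stem's y, 98 mm above its underside; it need not be moved. The arm is a rod 10 mm thick along the stem's x, with a counterweight (32 mm in diameter) 40 to 70 mm out on the -x side.
- lamp_head (a point): Centre of the top of the lamp head, a chrome disc 60 mm in diameter and 14 mm thick, 130 mm out from the pivot on the stem's +x side.
- lamp_base: Round weighted chrome lamp base, 2.4 kg, loose on a rubber foot, 170 mm in diameter, 21 mm high. Origin: centre of its underside; z up; +x points to the round black push switch (24 mm in diameter, 56 mm from the centre). The spigot's dark milled screw seat is on its -x side. Assembled, the stem's axes point the same ways as the base's. Stem and base are rigid.
- shoulder: Raised round shoulder (48 mm in diameter) in the middle of the base, fixed to it; the stem's foot comes to rest on its flat top and is to be pressed down on it. Origin: centre of that top, at the root of the spigot, 34 mm above the base's underside: here the stem's origin ends. Axes as the base's.
- spigot_tip (a point): Top of the upright brass spigot, on its axis, 79 mm above the base's underside. The spigot is 16 mm in diameter and 45 mm high; its last 9 mm taper to 9 mm in diameter.
- pencil_cup: Bystander: red plastic cup 80 mm in diameter, 100 mm high, with three pencils up to 185 mm high. Origin: centre of its underside.
- ashtray: Bystander: square green glass ashtray with keys in it, 90 x 90 x 35 mm. Origin: centre of its underside.
- hedgehog: Bystander: brown and white ceramic hedgehog, about 95 mm long (nose to -x), 73 mm wide, 69 mm high. Origin: on its underside, under the middle.
- bamboo_box: Bystander: bamboo box with a sliding lid, 110 (x) x 200 (y) x 74 mm. Origin: centre of its underside.
Mind the look-alikes: they are no part of the job. What is shaped like the lamp_stem but blue or orange is not meant.

How it is judged (in metres and radians):
On the way, in this order (a step that is already met when the one before it is completed fails the run):
1. the stem is lifted clear of the sideboard (height (world z) of lamp_stem above 0.03 m), for 0.1 s.
2. the socket has started over the spigot (horizontal distance between lamp_stem and spigot_tip below 0.004 m and z of lamp_stem in the frame of lamp_base below 0.072 m), for 0.1 s.
At the end, for the whole second after the job is handed in: Held by the fingers, the stem stands on the base: foot on the shoulder within 2 mm, centred within 4 mm, square within 0.04 rad, head on the switch side within 0.21 rad, at rest, pressed on the shoulder with 8 to 22 N (own weight included); base and bystanders within 30 mm of their start (z of lamp_stem in the frame of lamp_base between 0.031 and 0.036 m and horizontal distance between lamp_stem and shoulder below 0.004 m and angle between the z axis of lamp_stem and the z axis of lamp_base, either way round below 0.04 rad and angle between the x axis of lamp_stem and the x axis of lamp_base, either way round below 0.21 rad and x of thumbscrew in the frame of lamp_base below -0.02 m and contact force between lamp_stem and shoulder between 8 and 22 N and contact force between the fingers and lamp_stem above 4 N and linear speed of lamp_stem below 0.01 m/s and angle between lamp_base's own z axis and vertical below 0.03 rad and height (world z) of lamp_base below 0.004 m and distance of each of lamp_base, pencil_cup, ashtray, hedgehog, bamboo_box from where it was at the start of the episode below 0.03 m); the arm keeps its last pose, push and grip.
It fails at once if the stem is dropped or tipped over (more than 0.6 rad) (angle between lamp_stem's own z axis and vertical above 0.6 rad).
It fails at once if the stem is rammed on the base (more than 60 N) (contact force between lamp_stem and lamp_base above 60 N).
It fails at once if the base is shoved more than 30 mm (distance of lamp_base from where it was at the start of the episode above 0.03 m).
It fails at once if the pencil cup, ashtray, hedgehog or bamboo box is moved more than 30 mm (distance of any of pencil_cup, ashtray, hedgehog, bamboo_box from where it was at the start of the episode above 0.03 m).
It also fails if it takes over 51 s, if anything falls off the work surface, if the arm or the gripper's body presses on something with over 40 N, if the wrist force passes 120 N, or if a joint passes its speed limit or range.

### The arm

A 7-joint arm with a two-finger parallel gripper is mounted at the origin on the work surface. World frame = base frame: x ahead of the robot, y to its left, z up, the work surface at z = 0. Lengths are in m, angles in degrees, forces in N, time in s.
With the tool pointing down it reaches from about 0.425 to 0.875 m from the base axis. Payload 4.7 kg.
Tool frame: the origin (TCP) lies midway between the tips of the shut fingers; the grasp point (between the pads) lies 19 mm behind it (env.grip_point_offset is the distance from the TCP to the grasp point, in m); z points along the fingers, y is the line along which they close (so a half turn about z gives the same grasp; the last joint's range is limited). The gripper opens to 87 mm and grips with 3 to 60 N. Pads are 19 mm wide; open, the fingers measure 117 mm over their backs; the gripper's body (75 mm by 190 mm) begins 51 mm behind the grasp point.
Start: joints at [-72.416, 18.392, -4.016, 83.108, 1.295, 78.541, -3.26], TCP at [0.188, 0.622, 0.223] pointing down, gripper open.
Joint ranges: [-163.93, 163.93], [-17.29, 119.83], [-79.2, 71.16], [3.27, 140.29], [-89.18, 269.18], [5.43, 117.66], [-154.24, 154.24]. Speed limits (degrees/s): [147.25, 147.25, 180, 180, 180, 180, 180].

### API

Orientations are given as [roll, pitch, yaw] about the fixed x, y, z axes, in that order (R = Rz(yaw) Ry(pitch) Rx(roll)).
In Python, from cell import env gives the robot as it stands.
- The arm moves only by the shell command python3 -m jog 'ROWS' [FORCE]. ROWS is JSON, a list of rows, each a list of 7 numbers: the shift along the tool's x, y, z in m, then the turn, a rotation vector about the tool's x, y, z in rad, then the finger opening in m, from 0 to 0.087. A call has 1 to 12 rows; each row shifts and turns the commanded pose from where the row before left it, along the tool's axes as they then stand; what a row does not reach is not made up. A row lasts 1/12 s, in which the tool goes at most 41.7 mm and 7.16 degrees, less where a joint would pass 70% of its speed; a pose out of reach is approached as far as the arm can. A call is refused whole if a number of a shift passes 0.0417 or a number of a turn 0.125, either way. A call with a gripper value outside its range is refused whole. The fingers move at their own pace and stop on an object; FORCE is the grip in N (left out, the last holds). Time passes only in rows, so rows that do not move let the fingers close. It gives the time, the measured TCP pose, the force, the opening and the grip force at its end, in the units of the state.
- env.get_obs(): the state, without advancing time (a new reading comes with each control period).
- env.read_camera(name): name is "scene" or "side" or "wrist"; returns the picture (400x640x3 uint8, blue, green, red); there is no depth.
- env.get_calibration(name): a dict with "fov_y" (degrees; the focal length in pixels is half the picture's height over the tangent of half this angle, whatever the lens; pixels are square), "cx", "cy" (the principal point, pixels), "pose" (4x4, takes a point from camera to world coordinates). Camera axes: x right, y up, looking along -z (the intrinsics and any distortion apply to the point x, -y, -z); pixel columns grow to the right and rows downward; lengths in m; the calibration is good to about 2 mm. A picture is of the moment at which its call begins: read the wrist's pose just before it. get_calibration takes no time and is no camera call; for the wrist camera it gives the pose at the moment of the call.
- env.sign_off(): hands the job in; it is judged then, once.
The state is a dict: "time_s": time; "qpos": joint angles; "joint_velocities": joint speeds; "effort": joint torques, N m; "tool_pos": TCP position; "tool_rot": TCP orientation; "force": force on the tool from outside, world axes, zero at the start; "wrist_torque": the same for the moment, N m; "grip_width": finger opening in m; "grasp_force": force on a finger pad.
Only numpy, scipy, OpenCV 4.12 (cv2) and the standard library are available. Lean on these libraries where they do the work, as an engineer would, in place of code of your own. Each camera call takes 0.05 s, during which the arm holds its last target. There are 200 camera calls.

## Working session

There is one attempt and no reset: what is moved stays moved. The work goes in short steps, Python scripts to look and compute and a shell command to move; the robot and the scene stay as the last step left them, time stands still between calls to the robot, and variables do not carry over. Pictures are saved under pics/ and viewed, at most 10 in all, crops included, and the job is handed in when it is done.

```bash
ls; mkdir -p pics; python3 - <<'E'
from cell import env
import cv2,json
o=env.get_obs();print(o)
for n in("scene","side","wrist"):
    c=env.get_calibration(n);print(n,c)
    cv2.imwrite(f"pics/{n}0.png",env.read_camera(n))
E
```

```text
pics
{'time_s': 0.0, 'qpos': array([-72.41394091,  18.43989517,  -4.01535371,  83.17510419,
         1.29689394,  78.54044443,  -3.26007962]), 'joint_velocities': array([-0.05555386, -0.0365526 , -0.03020146,  0.00754221,  0.10736954,
       -0.06663831,  0.02334008]), 'effort': array([-6.22184853e-04, -4.91273260e+01, -4.04549316e-01, -3.12549520e+01,
       -6.40135864e-02,  4.32283350e-02,  1.61932353e-04]), 'tool_pos': array([0.1875361 , 0.62178023, 0.22145026]), 'tool_rot': array([-1.79889904e+02,  7.65140326e-03,  1.63223832e+02]), 'force': array([-0.04521143, -0.51540753,  0.67702488]), 'wrist_torque': array([-0.01638615, -0.01225042,  0.03671823]), 'grasp_force': 0.0, 'grip_width': 0.08731980284694311}
scene {'fov_y': 48.53814121512723, 'cx': 317.877126669222, 'cy': 200.30069430966327, 'pose': array([[-1.15700871e-01, -7.83680637e-01,  6.10293346e-01,
         1.34156517e+00],
       [ 9.93283591e-01, -9.19090121e-02,  7.02882694e-02,
         2.66065531e-01],
       [ 1.00790286e-03,  6.14326781e-01,  7.89051070e-01,
         1.07512455e+00],
       [ 0.00000000e+00,  0.00000000e+00,  0.00000000e+00,
         1.00000000e+00]])}
side {'fov_y': 51.334770931343066, 'cx': 323.0983736935953, 'cy': 195.98698998726633, 'pose': array([[ 0.8999719 ,  0.268581  , -0.34338729,  0.15158395],
       [-0.43548638,  0.51763658, -0.73648081, -0.75199936],
       [-0.02005493,  0.81235252,  0.58282174,  0.84055426],
       [ 0.        ,  0.        ,  0.        ,  1.        ]])}
wrist {'fov_y': 66.60490559876442, 'cx': 320.9353196582389, 'cy': 195.29721463748217, 'pose': array([[ 2.89277031e-01, -9.19350586e-01, -2.66670768e-01,
         1.14649530e-01],
       [ 9.57245096e-01,  2.77595040e-01,  8.13807104e-02,
         6.43724971e-01],
       [-7.90921356e-04, -2.78810855e-01,  9.60345709e-01,
         3.83999380e-01],
       [ 0.00000000e+00,  0.00000000e+00,  0.00000000e+00,
         1.00000000e+00]])}
```

View pics/scene0.png

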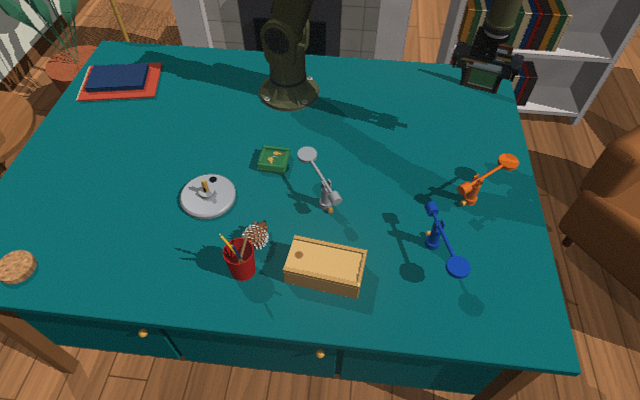

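View pics/side0.png

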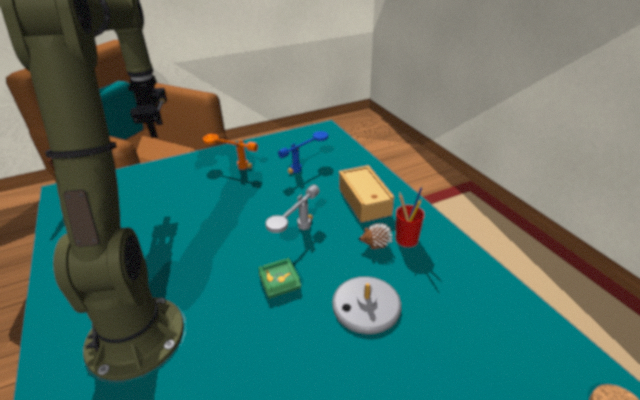

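The scene view shows the chrome stem with its foot at about (328,207), lamp head at (307,154) and the base at (208,195) with its switch at (213,179). The side view shows the stem foot at about (305,228), the base at (367,305) and the switch at (346,308). Next I'll enlarge these and do a first measurement.

```bash
cat > h.py <<'E'
import numpy as np,cv2
from cell import env
def ray(cal,u,v):
    f=200/np.tan(np.radians(cal["fov_y"]/2));P=np.array(cal["pose"])
    d=P[:3,:3]@np.array([(u-cal["cx"])/f,-(v-cal["cy"])/f,-1]);return P[:3,3],d
def onz(cal,u,v,z):
    o,d=ray(cal,u,v);return o+d*(z-o[2])/d[2]
def proj(cal,p):
    f=200/np.tan(np.radians(cal["fov_y"]/2));P=np.array(cal["pose"])
    c=P[:3,:3].T@(np.asarray(p)-P[:3,3]);return np.array([cal["cx"]-f*c[0]/c[2],cal["cy"]+f*c[1]/c[2]])
def tri(a,ua,b,ub):
    o1,d1=ray(a,*ua);o2,d2=ray(b,*ub)
    t=np.linalg.lstsq(np.c_[d1,-d2],o2-o1,rcond=None)[0]
    p,q=o1+t[0]*d1,o2+t[1]*d2;return (p+q)/2,np.linalg.norm(p-q)
E
python3 - <<'E'
from h import *
s=cv2.imread("pics/scene0.png");d=cv2.imread("pics/side0.png")
r=lambda i,x,y:cv2.resize(i[y:y+75,x:x+100],(400,300),interpolation=cv2.INTER_CUBIC)
cv2.imwrite("pics/m1.png",np.vstack([np.hstack([r(s,280,142),r(s,160,160)]),np.hstack([r(d,255,170),r(d,320,265)])]))
a=env.get_calibration("scene");b=env.get_calibration("side")
print(onz(a,208,194,.021),onz(b,367,304,.021),onz(a,213,179,.023),onz(b,346.5,308,.023))
print(tri(a,(307,154),b,(277,223)))
print(proj(a,[0,0,0]),proj(b,[0,0,0]))
E
```

```text
[ 0.54106709 -0.16287711  0.021     ] [ 0.53121688 -0.17918161  0.021     ] [ 0.48222668 -0.16257517  0.023     ] [ 0.47928562 -0.16865187  0.023     ]
(array([0.41568701, 0.12576684, 0.10083887]), np.float64(0.0007879901229609181))
[288.894805    91.01109573] [135.48537306 336.27263611]
```

View pics/m1.png

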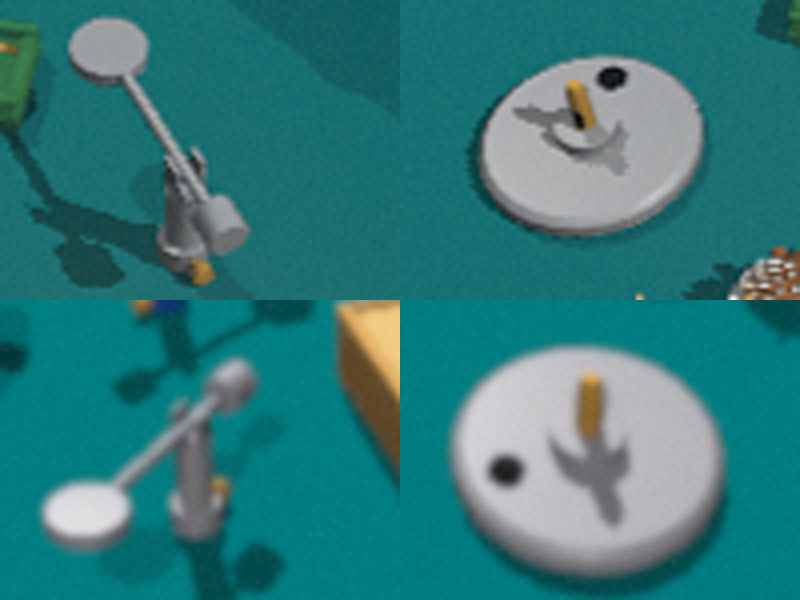

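The enlarged views show: scene spigot tip (204,181), switch (213,179), base top centre about (208,195), stem foot about (325,204), thumbscrew (330,210). Side spigot tip (368,284.5), switch (346.5,307.5), base top centre about (366.5,302), stem foot about (304,227), thumbscrew (310,217).

```bash
python3 - <<'E'
from h import *
a=env.get_calibration("scene");b=env.get_calibration("side");w=env.get_calibration("wrist")
for n,p,q in(("tip",(203.9,181.2),(367.8,284)),("switch",(213,179.2),(346.5,307.5)),("head",(307,153.5),(277,222.5)),("screw",(330.3,210),(310,216.5)),("collartop",(325,201.5),(304.2,222)),("cw",(336,198),(313.5,190))):print(n,tri(a,p,b,q))
for n,i in(("scene",a),("side",b)):
    m=cv2.imread(f"pics/{n}0.png");h=cv2.cvtColor(m,cv2.COLOR_BGR2HSV)
    k=((h[...,1]<60)&(h[...,2]>90)).astype(np.uint8)
    c=[c for c in cv2.findContours(k,0,1)[0] if cv2.contourArea(c)>600 and abs(c[:,0,0].mean()-(208 if n=="scene" else 367))<15]
    for x in c:
        e=cv2.fitEllipse(x);print(n,e,cv2.boundingRect(x),onz(i,*e[0],.015))
E
```

```text
tip (array([ 0.53808054, -0.16562439,  0.07660409]), np.float64(0.0014341210984724364))
switch (array([ 0.48093804, -0.16420846,  0.01962621]), np.float64(0.0015442512027726066))
head (array([0.41568829, 0.12569028, 0.10282401]), np.float64(0.0011224766877605296))
screw (array([0.55273782, 0.212216  , 0.01312543]), np.float64(0.0009769566902937574))
collartop (array([0.52418794, 0.19321214, 0.01498894]), np.float64(0.0010925689018845565))
cw (array([0.57473318, 0.22783468, 0.10013868]), np.float64(0.002572575503169837))
scene ((207.7320098876953, 195.87611389160156), (42.80793380737305, 55.542579650878906), 78.25391387939453) (180, 174, 56, 45) [ 0.54376337 -0.16417324  0.015     ]
scene ((205.54147338867188, 22.120872497558594), (52.523704528808594, 69.97797393798828), 104.6278305053711) (171, 0, 72, 49) [-0.40877473 -0.43492189  0.015     ]
side ((366.36126708984375, 304.77789306640625), (55.380577087402344, 67.22106170654297), 99.30841064453125) (333, 277, 68, 57) [ 0.53133254 -0.17637442  0.015     ]
```

View pics/wrist0.png

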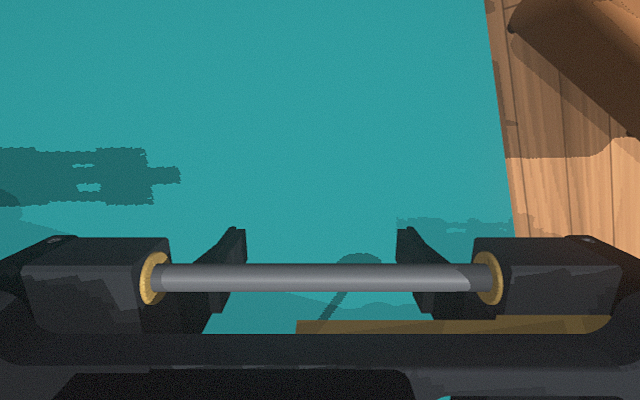

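The wrist view shows only bare table, with the fingers across rows 230–330. The scene and side views agree closely: stem axis about (0.523, 0.193) with yaw about −147.5°, spigot at (0.538, −0.166) with base yaw about 178°. I'll grip with tool yaw 32.5°, so first I move above the stem.

```bash
python3 -m jog '[[-0.017,-0.012,-0.003,0,0,0,0.087],[-0.034,-0.024,-0.003,0,0,0,0.087],[-0.034,-0.024,-0.003,0,0,0,0.087],[-0.034,-0.024,-0.003,0,0,0,0.087],[-0.034,-0.024,-0.003,0,0,0,0.087],[-0.034,-0.024,-0.003,0,0,0,0.087],[-0.034,-0.024,-0.003,0,0,0,0.087],[-0.034,-0.024,-0.003,0,0,0,0.087],[-0.034,-0.024,-0.003,0,0,0,0.087],[-0.034,-0.024,-0.003,0,0,0,0.087],[-0.034,-0.024,-0.003,0,0,0,0.087],[-0.034,-0.024,-0.003,0,0,0,0.087]]'
python3 -m jog '[[-0.034,-0.024,0,0,0,0,0.087],[-0.019,-0.014,0,0,0,0,0.087],[0,0,0,0,0,0.12,0.087],[0,0,0,0,0,0.12,0.087],[0,0,0,0,0,0.12,0.087],[0,0,0,0,0,0.12,0.087],[0,0,0,0,0,0.12,0.087],[0,0,0,0,0,0.12,0.087],[0,0,0,0,0,0.12,0.087],[0,0,0,0,0,0.12,0.087],[0,0,0,0,0,0.12,0.087],[0,0,0,0,0,0.12,0.087]]'
python3 -m jog '[[0,0,0,0,0,0.12,0.087],[0,0,0,0,0,0.12,0.087],[0,0,0,0,0,0.12,0.087],[0,0,0,0,0,0.12,0.087],[0,0,0,0,0,0.12,0.087],[0,0,0,0,0,0.12,0.087],[0,0,0,0,0,0.12,0.087],[0,0,0,0,0,0.12,0.087],[0,0,0,0,0,0.118,0.087],[0,0,0,0,0,0,0.087],[0,0,0,0,0,0,0.087]]'
python3 - <<'E'
from h import *
w=env.get_calibration("wrist");i=env.read_camera("wrist");cv2.imwrite("pics/w1.png",i);np.save("w1.npy",w,allow_pickle=True)
o=env.get_obs();print(o["qpos"],o["tool_pos"],o["tool_rot"],o["force"])
print(proj(w,[.523,.193,0.022]),proj(w,[.523,.193,0.098]))
E
```

```text
time_s: 1.15
tool_pos: [0.4827, 0.2438, 0.2587]
tool_rot: [180.0, 0.0, 163.2]
force: [1.0, 0.5, 0.1]
grip_width: 0.0868
grasp_force: 0.0
time_s: 2.15
tool_pos: [0.5215, 0.194, 0.2582]
tool_rot: [-180.0, 0.0, 94.1]
force: [0.5, 0.7, 0.7]
grip_width: 0.0871
grasp_force: 0.0
time_s: 3.07
tool_pos: [0.5215, 0.1941, 0.2583]
tool_rot: [-180.0, 0.0, 32.9]
force: [0.4, -0.8, -0.3]
grip_width: 0.0873
grasp_force: 0.0
[-46.30749104   6.02812799  25.17315775  94.4434675   -2.6002553
  80.12490734 -77.91015339] [0.52156146 0.19408826 0.25834437] [-1.79994988e+02  1.69709465e-02  3.28992326e+01] [ 0.39205386 -0.54809356  0.44087457]
[322.05676969 166.50781648] [322.23990284 179.64993237]
```

View pics/w1.png

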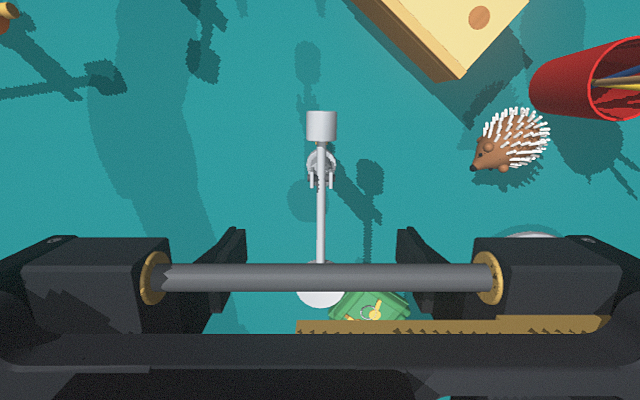

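The wrist view shows the stem upright with its arm almost exactly along the image column: counterweight at (321,126), fork at (321,168), rod running down to (320,262). I'll measure the residuals.

```bash
python3 - <<'E'
from h import *
w=np.load("w1.npy",allow_pickle=True).item();i=cv2.imread("pics/w1.png")
h=cv2.cvtColor(i,cv2.COLOR_BGR2HSV);k=(h[...,1]<60)&(h[...,2]>110)
T=np.array([.52156,.19409]);y=np.radians(32.9);X=np.array([np.cos(y),np.sin(y)]);Y=np.array([np.sin(y),-np.cos(y)])
for r in(112,118,125,132,138,200,215,230,245,258):
    c=np.where(k[r,290:350])[0]+290
    z=.11 if r<143 else .1
    p=onz(w,(c.min()+c.max())/2,r,z)[:2]-T;print(r,c.min(),c.max(),p@X,p@Y)
for r,z in((110,.11),(142,.114),(142,.098)):print(r,(onz(w,321,r,z)[:2]-T)@X)
a=env.get_calibration("scene");b=env.get_calibration("side")
print(tri(a,(222,237),b,(403,192)),tri(a,(268,232),b,(421,189)))
E
```

```text
112 307 335 0.07177873183413581 0.0004042034397966489
118 306 335 0.06605022779224236 -9.44531944209997e-05
125 306 334 0.0592892297482728 -0.0005999834804473672
132 306 334 0.05244274132020324 -0.0006107549643141534
138 306 334 0.04650532330866286 -0.0006200962204914736
200 317 324 -0.021917973482074204 -0.00021546135067731457
215 317 324 -0.0394590875668598 -0.00023502442185573258
230 317 324 -0.057519345638419116 -0.0002551664785373621
245 316 324 -0.0761219794657876 -0.0008516959115926988
258 316 324 -0.09270242463905616 -0.0008777816925829898
110 0.07367487046239966
142 0.04294950557556699
142 0.041193449087572574
(array([ 0.7627035 , -0.01594867,  0.1727461 ]), np.float64(0.04953849491644589)) (array([0.78816422, 0.04426314, 0.17031837]), np.float64(0.08940444907127457))
```

```bash
python3 -m jog '[[0.001,0,0.02,0,0,0,0.087],[0,0,0.035,0,0,0,0.087],[0,0,0.035,0,0,0,0.087],[0,0,0.035,0,0,0,0.087],[0,0,0.025,0,0,0,0.087],[0,0,0.02,0,0,0,0.087],[0,0,0.015,0,0,0,0.087],[0,0,0.01,0,0,0,0.087],[0,0,0.01,0,0,0,0.087],[0,0,0.005,0,0,0,0.087],[0,0,0.005,0,0,0,0.087],[0,0,0.003,0,0,0,0.087]]'
python3 -m jog '[[0,0,0.001,0,0,0,0.087],[0,0,0,0,0,0,0.087],[0,0,0,0,0,0,0.087]]'
```

```text
time_s: 4.12
tool_pos: [0.5229, 0.1948, 0.0406]
tool_rot: [180.0, -0.0, 32.7]
force: [0.1, 0.5, 0.0]
grip_width: 0.087
grasp_force: 0.0
time_s: 4.37
tool_pos: [0.523, 0.1948, 0.0401]
tool_rot: [-180.0, -0.1, 32.7]
force: [-0.1, 0.8, 0.2]
grip_width: 0.0871
grasp_force: 0.0
```

```bash
python3 -m jog '[[0,0,0.002,0,0,0,0.087],[0,0,0,0,0,0,0.06],[0,0,0,0,0,0,0.045],[0,0,0,0,0,0,0.035],[0,0,0,0,0,0,0.02],[0,0,0,0,0,0,0.02],[0,0,0,0,0,0,0.02],[0,0,0,0,0,0,0.02],[0,0,0,0,0,0,0.02],[0,0,0,0,0,0,0.02],[0,0,0,0,0,0,0.02],[0,0,0,0,0,0,0.02]]' 45
```

```text
time_s: 5.37
tool_pos: [0.5225, 0.1947, 0.0375]
tool_rot: [-180.0, -0.0, 32.7]
force: [0.2, 0.6, 0.6]
grip_width: 0.0278
grasp_force: 45.0
```

```bash
python3 -m jog '[[0,0,-0.005,0,0,0,0.02],[0,0,-0.01,0,0,0,0.02],[0,0,-0.02,0,0,0,0.02],[0,0,-0.03,0,0,0,0.02],[0,0,-0.03,0,0,0,0.02],[0,0,-0.03,0,0,0,0.02],[0,0,-0.02,0,0,0,0.02],[0,0,-0.01,0,0,0,0.02],[0,0,-0.005,0,0,0,0.02],[0,0,0,0,0,0.06,0.02],[0,0,0,0,0,0.1,0.02],[0,0,0,0,0,0.1,0.02]]'
python3 -m jog '[[0,0,0,0,0,0.1,0.02],[0,0,0,0,0,0.1,0.02],[0,0,0,0,0,0.085,0.02],[0,0,0,0,0,0.05,0.02],[0,0.01,0,0,0,0,0.02],[0,0.02,0,0,0,0,0.02],[0,0.03,0,0,0,0,0.02],[0,0.035,0,0,0,0,0.02],[0,0.035,0,0,0,0,0.02],[0,0.035,0,0,0,0,0.02],[0,0.035,0,0,0,0,0.02],[0,0.03,0,0,0,0,0.02]]'
python3 -m jog '[[-0.003,0.025,0,0,0,0,0.02],[-0.003,0.02,0,0,0,0,0.02],[0,0.01,0,0,0,0,0.02],[0,0,0,0,0,0,0.02],[0,0,0,0,0,0,0.02],[0,0,0,0,0,0,0.02]]'
python3 - <<'E'
from h import *
w=env.get_calibration("wrist");o=env.get_obs();i=env.read_camera("wrist");cv2.imwrite("pics/w2.png",i);np.save("w2.npy",w,allow_pickle=True)
print(o["qpos"],o["tool_pos"],o["tool_rot"],o["force"])
print(proj(w,[.538,-.166,0.079]),proj(w,[.481,-.164,0.021]),proj(w,[.538,-.166,0.034]))
E
```

```text
time_s: 6.37
tool_pos: [0.5214, 0.1941, 0.1959]
tool_rot: [180.0, 0.2, 17.5]
force: [0.1, -0.4, -3.7]
grip_width: 0.0277
grasp_force: 45.0
time_s: 7.37
tool_pos: [0.5154, -0.0391, 0.1966]
tool_rot: [180.0, 0.1, -1.4]
force: [0.7, -1.4, -5.0]
grip_width: 0.0276
grasp_force: 45.0
time_s: 7.87
tool_pos: [0.5097, -0.0882, 0.1971]
tool_rot: [-179.9, 0.0, -1.2]
force: [0.2, 0.1, -3.8]
grip_width: 0.0279
grasp_force: 45.0
[-32.31986674   2.75264836  40.78012925 105.07360462  -1.92872748
  72.89547778 -82.23287864] [ 0.50974366 -0.08821348  0.19710367] [-1.79948853e+02  3.88763509e-02 -1.22930537e+00] [ 0.21880477  0.14531096 -3.81203757]
[404.1168268  159.48382011] [386.7399322  199.87438728] [393.15602303 152.46622153]
```

View pics/w2.png

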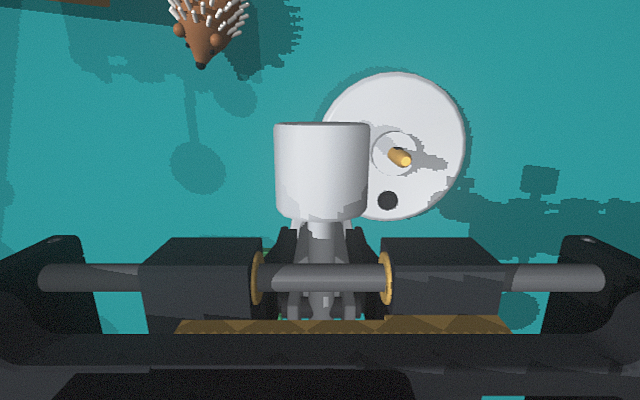

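The wrist view shows the spigot tip at about (405,160), the switch at (387,200) and the shoulder at (394,153), all within 1 px of prediction. The counterweight spans columns 274–370 and its outer edge is at row 122. Next I'll refine these numbers.

```bash
python3 - <<'E'
from h import *
w=np.load("w2.npy",allow_pickle=True).item();i=cv2.imread("pics/w2.png")
h=cv2.cvtColor(i,cv2.COLOR_BGR2HSV)
T=np.array([.50974,-.08821]);y=np.radians(-1.23);X=np.array([np.cos(y),np.sin(y)]);Y=np.array([np.sin(y),-np.cos(y)])
k=((h[...,1]>90)&(h[...,0]>8)&(h[...,0]<30)&(h[...,2]>120)).astype(np.uint8);k[:130]=0;k[180:]=0;k[:,:370]=0;k[:,430:]=0
print("brass",cv2.boundingRect(k), onz(w,405,160,.079)[:2])
d=(h[...,2]<60).astype(np.uint8);d[:185]=0;d[215:]=0;d[:,:372]=0;d[:,402:]=0
m=cv2.moments(d,True);s=(m["m10"]/m["m00"],m["m01"]/m["m00"]);print("switch",s,onz(w,*s,.022)[:2])
g=((h[...,1]<60)&(h[...,2]>100)).astype(np.uint8);g[:,:372]=0;g[230:]=0;g[:,470:]=0
pt=np.argwhere(g)[:,::-1]
c=max(cv2.findContours(g,0,1)[0],key=cv2.contourArea)[:,0];c=c[(c[:,0]>400)]
P=np.array([onz(w,u,v,.018)[:2] for u,v in c.astype(float)])
A=np.c_[2*P,np.ones(len(P))];q=np.linalg.lstsq(A,(P**2).sum(1),rcond=None)[0];print("base",q[:2],np.sqrt(q[2]+q[:2]@q[:2]))
zc=.1595+.098
for ax in(0,.001,.002,.003):
  f=lambda X_,Y_,z:proj(w,[*(T+X*X_+Y*Y_),z])
  print(ax,[f(ax+e,0,zc+dz).round(1) for e in(.04,.07) for dz in(0,.016)],f(ax+.055,.016,zc).round(1),f(ax+.055,-.016,zc).round(1))
kk=(h[...,1]<60)&(h[...,2]>110)
for cc in(300,310,322,335,345):
  r=np.where(kk[100:235,cc])[0]+100;print(cc,r.min(),r.max())
for r in(150,180,200):
  e=np.where(kk[r,250:372])[0]+250;print(r,e.min(),e.max())
E
```

```text
brass (388, 148, 23, 19) [ 0.53749919 -0.16684492]
switch (387.60526315789474, 198.18421052631578) [ 0.48333938 -0.16470514]
base [ 0.53720787 -0.1668891 ] 0.08261136215402773
0 [array([319.9, 215.1]), array([319.6, 233. ]), array([319.7, 129. ]), array([319.4, 133.1])] [366.6 173.8] [273.  173.8]
0.001 [array([319.9, 212.5]), array([319.6, 230. ]), array([319.7, 125.9]), array([319.4, 129.4])] [366.8 170.9] [272.9 170.9]
0.002 [array([319.9, 209.8]), array([319.6, 226.9]), array([319.7, 122.7]), array([319.4, 125.7])] [366.9 168. ] [272.8 168. ]
0.003 [array([319.9, 207.1]), array([319.6, 223.9]), array([319.7, 119.6]), array([319.4, 121.9])] [367.  165.1] [272.6 165.1]
300 123 227
310 124 230
322 120 234
335 100 221
345 100 234
150 274 371
180 275 371
200 276 371
```

```bash
python3 -m jog '[[0.004,0.01,0,0,0,0.01,0.02],[0.006,0.02,0,0,0,0.007,0.02],[0.008,0.02,0,0,0,0,0.02],[0.006,0.018,0,0,0,0,0.02],[0.0036,0.0101,0,0,0,0,0.02],[0,0,0.01,0,0,0,0.02],[0,0,0.02,0,0,0,0.02],[0,0,0.02,0,0,0,0.02],[0,0,0.015,0,0,0,0.02],[0,0,0.005,0,0,0,0.02],[0,0,0,0,0,0,0.02],[0,0,0,0,0,0,0.02]]'
python3 - <<'E'
from h import *
s=env.read_camera("scene");d=env.read_camera("side");o=env.get_obs()
r=lambda i,x,y:cv2.resize(i[y:y+100,x:x+80],(400,500),interpolation=cv2.INTER_CUBIC)
cv2.imwrite("pics/m2.png",np.hstack([r(s,165,130),r(d,330,220)]))
print(o["tool_pos"],o["tool_rot"],o["force"])
E
```

```text
time_s: 8.92
tool_pos: [0.5346, -0.1686, 0.1276]
tool_rot: [-180.0, 0.0, -2.3]
force: [-0.2, -0.6, -3.4]
grip_width: 0.0285
grasp_force: 45.0
[ 0.53531424 -0.16915262  0.12859968] [ 1.79996136e+02 -1.19498270e-01 -2.32769338e+00] [-2.79268782e-03 -3.33925766e-01 -2.99433573e+00]
```

View pics/m2.png

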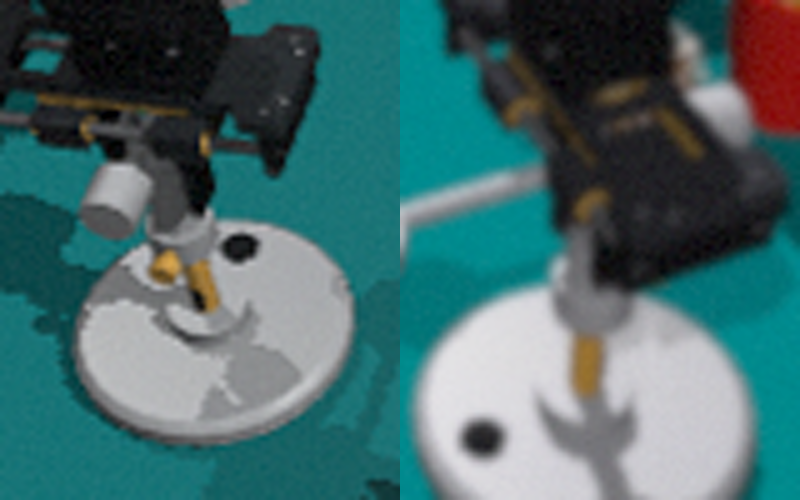

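The crops show the socket directly above the spigot, the thumbscrew on the same side as the dark seat, and the head on the switch side. I'll correct 2 mm in y and start lowering.

```bash
python3 -m jog '[[0.0005,-0.001,0,0,0,0,0.02],[0,-0.001,0,0,0,0,0.02],[0,0,0,0,0,0,0.02],[0,0,0.003,0,0,0,0.02],[0,0,0.003,0,0,0,0.02],[0,0,0.003,0,0,0,0.02],[0,0,0.003,0,0,0,0.02],[0,0,0.003,0,0,0,0.02],[0,0,0.003,0,0,0,0.02],[0,0,0.002,0,0,0,0.02],[0,0,0,0,0,0,0.02],[0,0,0,0,0,0,0.02]]'
```

```text
time_s: 10.02
tool_pos: [0.5349, -0.1673, 0.1074]
tool_rot: [180.0, 0.0, -2.4]
force: [0.0, -0.4, -3.8]
grip_width: 0.028
grasp_force: 45.0
```

```bash
python3 -m jog '[[0,0,0.002,0,0,0,0.02],[0,0,0.002,0,0,0,0.02],[0,0,0.002,0,0,0,0.02],[0,0,0.002,0,0,0,0.02],[0,0,0.002,0,0,0,0.02],[0,0,0.002,0,0,0,0.02],[0,0,0.002,0,0,0,0.02],[0,0,0,0,0,0,0.02],[0,0,0,0,0,0,0.02]]'
```

```text
time_s: 10.77
tool_pos: [0.5348, -0.1672, 0.0933]
tool_rot: [-180.0, 0.0, -2.4]
force: [-0.3, -0.8, -4.0]
grip_width: 0.0279
grasp_force: 45.0
```

Free sliding, no side force. Expected seating is at TCP z of about 0.0715, so I lower another 18 mm.

```bash
python3 -m jog '[[0,0,0.002,0,0,0,0.02],[0,0,0.002,0,0,0,0.02],[0,0,0.002,0,0,0,0.02],[0,0,0.002,0,0,0,0.02],[0,0,0.002,0,0,0,0.02],[0,0,0.002,0,0,0,0.02],[0,0,0.002,0,0,0,0.02],[0,0,0.002,0,0,0,0.02],[0,0,0.002,0,0,0,0.02],[0,0,0,0,0,0,0.02],[0,0,0,0,0,0,0.02]]'
```

```text
time_s: 11.68
tool_pos: [0.5348, -0.1672, 0.0754]
tool_rot: [-180.0, 0.0, -2.4]
force: [0.3, -0.1, -4.4]
grip_width: 0.0279
grasp_force: 45.0
```

```bash
python3 -m jog '[[0,0,0.001,0,0,0,0.02],[0,0,0.001,0,0,0,0.02],[0,0,0.001,0,0,0,0.02],[0,0,0,0,0,0,0.02],[0,0,0,0,0,0,0.02],[0,0,0,0,0,0,0.02]]'; python3 -m jog '[[0,0,0.0005,0,0,0,0.02],[0,0,0,0,0,0,0.02],[0,0,0,0,0,0,0.02],[0,0,0,0,0,0,0.02]]'
```

```text
time_s: 12.18
tool_pos: [0.535, -0.1673, 0.0726]
tool_rot: [-180.0, -0.0, -2.4]
force: [0.0, -0.8, -3.4]
grip_width: 0.028
grasp_force: 45.0
time_s: 12.52
tool_pos: [0.5349, -0.1672, 0.072]
tool_rot: [-180.0, -0.0, -2.4]
force: [0.1, 0.3, -3.3]
grip_width: 0.0282
grasp_force: 45.0
```

```bash
for k in 1; do python3 -m jog '[[0,0,0.0005,0,0,0,0.02],[0,0,0,0,0,0,0.02],[0,0,0,0,0,0,0.02],[0,0,0,0,0,0,0.02]]'; done; python3 -m jog '[[0,0,0.0005,0,0,0,0.02],[0,0,0,0,0,0,0.02],[0,0,0,0,0,0,0.02],[0,0,0,0,0,0,0.02]]'
```

```text
time_s: 12.85
tool_pos: [0.535, -0.1673, 0.0716]
tool_rot: [-180.0, -0.0, -2.4]
force: [-0.2, 0.5, -2.6]
grip_width: 0.0278
grasp_force: 45.0
time_s: 13.18
tool_pos: [0.5353, -0.1673, 0.0716]
tool_rot: [-180.0, -0.0, -2.4]
force: [-0.9, 0.6, 2.6]
grip_width: 0.0279
grasp_force: 45.0
```

```bash
python3 -m jog '[[0,0,0.0005,0,0,0,0.02],[0,0,0,0,0,0,0.02],[0,0,0,0,0,0,0.02],[0,0,0,0,0,0,0.02],[0,0,0,0,0,0,0.02],[0,0,0,0,0,0,0.02]]'
python3 - <<'E'
from h import *
F=[]
for n in("scene","side")*8:
    i=env.read_camera(n);o=env.get_obs();F.append(o["force"])
    if len(F)<3:cv2.imwrite(f"pics/{n}_f.png",i)
    
print(np.mean(F,0),np.std(F,0),o["tool_pos"],o["tool_rot"],o["wrist_torque"])
r=lambda i,x,y:cv2.resize(i[y:y+100,x:x+80],(400,500),interpolation=cv2.INTER_CUBIC)
cv2.imwrite("pics/m3.png",np.hstack([r(cv2.imread("pics/scene_f.png"),165,130),r(cv2.imread("pics/side_f.png"),330,240)]))
E
```

```text
time_s: 13.68
tool_pos: [0.5357, -0.1674, 0.0716]
tool_rot: [-180.0, -0.1, -2.4]
force: [-2.3, 0.1, 5.6]
grip_width: 0.0278
grasp_force: 45.0
[-2.05654053  0.81625473  6.46802571] [0.41796779 0.58291608 0.37649972] [ 0.53564585 -0.16740389  0.07156935] [-1.79984269e+02 -8.74261332e-02 -2.35825363e+00] [ 0.16069982  0.52892381 -0.01186601]
```

View pics/m3.png

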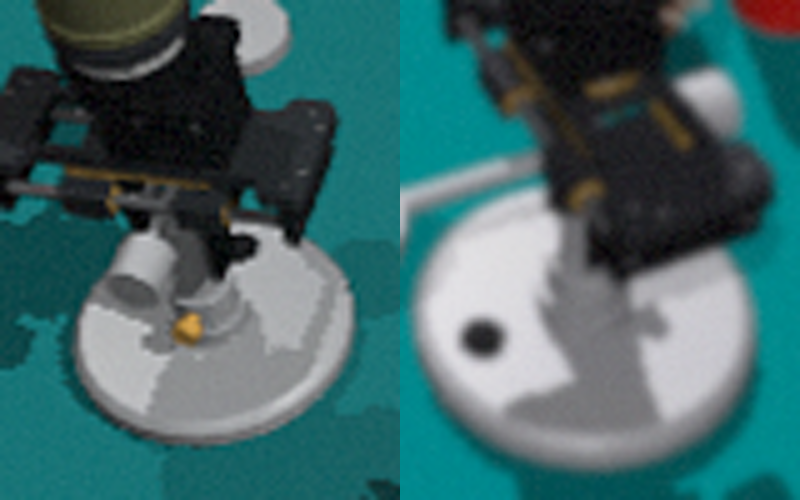

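The crops show the foot seated on the shoulder, the thumbscrew on the seat side and the head over the switch side. Contact is about 10.4 N, so I'll add a touch more push.

```bash
python3 -m jog '[[-0.0003,0,0.0003,0,0,0,0.02],[0,0,0,0,0,0,0.02],[0,0,0,0,0,0,0.02],[0,0,0,0,0,0,0.02],[0,0,0,0,0,0,0.02],[0,0,0,0,0,0,0.02],[0,0,0,0,0,0,0.02],[0,0,0,0,0,0,0.02]]'
python3 - <<'E'
from h import *
F=[]
for k in range(20):
    env.read_camera("side");o=env.get_obs();F.append(o["force"])
print(np.mean(F[:10],0),np.mean(F[10:],0),o["tool_pos"],o["tool_rot"],o["grasp_force"],o["time_s"])
E
```

```text
time_s: 15.15
tool_pos: [0.5356, -0.1674, 0.0715]
tool_rot: [-180.0, -0.1, -2.4]
force: [-2.6, 1.1, 7.4]
grip_width: 0.0277
grasp_force: 45.0
[-2.26843957  0.76743672  7.64159278] [-2.10515959  1.07699368  7.41836313] [ 0.53555949 -0.16738679  0.07151891] [-1.79978949e+02 -1.12115463e-01 -2.35944310e+00] 45.00112473964691 16.15
```

```bash
python3 -c "
from cell import env
print(env.sign_off())"
```

```text
the job is handed in; nothing more can be done
None
```

The stem is home on the base's shoulder (foot measured about 34 mm up), lamp head out over the switch side, and still gripped and pressed down with about 11 N; the job was handed in at about 16 s, but it returned no verdict.

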